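# Slide the smear tray home and level its stand

## Robot

A 6-joint arm with a two-finger parallel gripper is mounted at the origin on the work surface. World frame = base frame: x ahead of the robot, y to its left, z up, the work surface at z = 0. Lengths are in mm, angles in degrees, forces in N, time in s.
With the tool pointing down it reaches from about 275 to 725 mm from the base axis. Payload 5.6 kg.
Tool frame: the origin (TCP) lies midway between the tips of the shut fingers; the grasp point (between the pads) lies 19 mm behind it; z points along the fingers, x is the direction in which the jaws open and shut, and the axes are right-handed (so a half turn about z gives the same grasp; the last joint's range is limited). The gripper opens to 85 mm and grips with 20 to 120 N. Pads are 22 mm wide; open, the fingers measure 114 mm over their backs; the gripper's body (76 mm by 85 mm) begins 54 mm behind the grasp point. The pads swing forward as they close: fully open they stand 13 mm farther back than shut.
Start: joints at [85.806, 14.616, 6.199, 0, -81.583, -16.306], TCP at [192.591, 515.172, 231.283] pointing down, gripper open.
Joint ranges: [-168.99, 168.99], [-69.2, 112.95], [-62.41, 85.93], [-164.36, 98.24], [-168.68, -3.75], [-174.98, 174.98]. Speed limits (degrees/s): [147.25, 147.25, 180, 180, 180, 180].

## Interface

Orientations are given as [roll, pitch, yaw] about the fixed x, y, z axes, in that order (R = Rz(yaw) Ry(pitch) Rx(roll)).
In Python, from station import ctrl gives the robot as it stands. The module is installed in compiled form; this text tells all that it offers.
- The arm moves only by the tool servo_tool, never from a script. Its argument "increments" is a list of rows, each an object of numbers: "tx", "ty", "tz": the shift along the tool's x, y, z in m; "spin": the turn about the tool's z in degrees; "gripper": the finger opening in m, from 0 to 0.0854. In form: [{"tx": .., "ty": .., "tz": .., "spin": .., "gripper": ..}, ...]. A call has 1 to 12 rows; each row shifts and turns the commanded pose from where the row before left it, along the tool's axes as they then stand; what a row does not reach is not made up. A row lasts 1/8 s, in which the tool goes at most 62.5 mm and 10.7 degrees, less where a joint would pass 70% of its speed; a pose out of reach is approached as far as the arm can. A call with a gripper value outside its range is refused whole. The fingers move at their own pace and stop on an object; "force" is the grip in N (left out, the last holds). Time passes only in rows, so rows that do not move let the fingers close. It gives the time, the measured TCP pose, the force and the opening at its end, in the units of the state.
- ctrl.state(): the state, without advancing time (a new reading comes with each control period).
- ctrl.get_image(name): name is "side" or "top"; returns a dict with "img" (420x560x3 uint8, red, green, blue), "camera_matrix" (3x3 intrinsics, pixels), "k1" (the pictures are not rectified: a ray, as slopes to the right and down, at radius r is drawn at 1 + k1 r^2 times it, then the intrinsics apply), "xyz" and "attitude" of the camera in the world. Camera axes: x right, y down, z forward; pixel columns grow to the right and rows downward; lengths in mm; the calibration is good to about 2 mm. A picture is of the moment at which its call begins. There is no depth.
- ctrl.job_done(): hands the job in, once; it reports no verdict.
The state is a dict: "t": time; "joints": joint angles; "joint_vel": joint speeds; "joint_torque": joint torques, N m; "tool_pos": TCP position; "tcp_rot": TCP orientation; "ft_force": force on the tool from outside, world axes, zero at the start; "torque": the same for the moment, N m; "gripper_width": opening from 0.0 (shut) to 1.0 (fully open).
Only numpy, scipy, OpenCV 4.12 (cv2) and the standard library are available. Lean on these libraries where they do the work, as an engineer would, in place of code of your own. Each camera call takes 0.05 s, during which the arm holds its last target.

## Task

Push the tray of smear slides fully home into its levelling stand until the spring catch clicks. Then take the knob of the stand's levelling foot, press the foot firmly down on the table and turn it until the bubble of the spirit level lies between its two lines. Finish there without letting go: the hand stays on the knob, still gripping it and pressing it down, with the bubble centred; the stand stays where it is and the other things are left alone.

Things in the scene. Friction and masses are not known exactly. Their poses are not given: they have to be found in the camera images.
- stand: Levelling stand, 3.4 kg, loose on rubber feet: deck 180 (x) by 200 mm (y), top 34 mm above the table, side rails (tops at 64 mm) between which the tray slides along x. Origin: deck's centre, at table height. The tray goes home towards its +x; +y is the side of the two fixed feet and the spring catch; the screw foot is on a lug at (0, -175 mm). Starts 0.5 to 1.0 degrees tilted, the -y side low.
- tray (a joint): How far the tray is pulled out along the stand's -x, m: 0 is fully home against its stop. Starts 35 to 60 mm out. Slides with 1 to 2 N; a spring plunger resists with about 6 N from 13 to 6 mm out, then snaps the tray home and keeps it there.
- tray_front (a point): Middle of the tray's flat front face (a steel lip that looks to the stand's -x), 116 mm wide, from 37 to 63 mm above the table, free in front and below; the point is 48 mm up. With the tray home it lies at x = -98 mm, y = 0 in the stand's frame. Push it along the stand's +x.
- vial (a point): Top middle of the spirit level in the block across the back of the tray (its +x end), 64 mm above the table: a clear yellowish tube 14 mm across and 76 mm long, along the stand's y, with two black lines 24 mm apart and a pale bubble 16 mm long.
- bubble (a joint): Position of the bubble's middle along the tube, m, from midway between the two lines, growing towards the stand's +y (limits +-22 mm). The bubble goes to the higher side; within +-4 mm it lies between the lines. It needs about 1 s to settle after a turn or a jolt. Starts at about +8 to +16 mm.
- levelfoot: Screw foot with knob, one piece, origin at its tip on the table, z up: spindle, round flange 60 mm across at 48 to 54 mm height, black ribbed round grip 34 mm across at 54 to 80 mm. Turns with 0.06 N m, stays where left. Clockwise from above lifts the stand's -y side: bubble moves to -y by 4.5 mm per rad; 1.9 to 3.4 rad needed. Unpressed it bears on the table with 9 N; the hand's push adds to it.
- knob_grip (a point): On the knob's axis at mid-height of its 34 mm round grip: 67 mm above the table, 13 mm above the flange. Can be taken from above at any angle about the vertical. The knob keeps its height when turned with its foot on the table. Nothing higher than its flange stands within 70 mm of the axis.
- clamp: Bystander, leave alone: steel artery clamp 150 mm long lying on the drape. Origin: centre of its underside.
- syringe: Bystander, leave alone: capped 5 ml syringe lying on the drape. Origin: centre of its underside.
- gauze: Bystander, leave alone: folded gauze pad 75 mm square on the drape. Origin: centre of its underside.
- gallipot: Bystander, leave alone: small steel bowl 80 mm across on the drape. Origin: centre of its underside.
- stain: Bystander, leave alone: amber stain bottle, 42 mm across, 85 mm high, beside the stand's +y side. Origin: centre of its underside.
- slidebox: Bystander, leave alone: grey slide box 85 by 115 mm, 34 mm high, behind the stand. Origin: centre of its underside.
- specimen: Bystander, leave alone: clear specimen jar with white lid, 56 mm across, 60 mm high, about 115 mm from the knob towards the stand's +x. Origin: centre of its underside.

How it is judged:
By the outcome, as a careful person would: the job done as asked, in the order asked, and still so for the second after the job is handed in, while the arm keeps its last pose, push and grip.
It also fails if it takes over 72 s, if anything falls off the work surface, if the arm or the gripper's body presses on something with over 40 N, if the wrist force passes 120 N, or if a joint passes its speed limit or range.

## Working session

There is one attempt and no reset: what is moved stays moved. The work goes in short steps, Python scripts to look and compute and a tool call to move; the robot and the scene stay as the last step left them, time stands still between calls to the robot, and variables do not carry over. Pictures are saved under pics/ and viewed, and the job is handed in when it is done.

Besides the shell and the picture viewer there is one more tool, called after ">>>" as name(argument=value, ...), one argument or row to a line, values as JSON. servo_tool: Moves the arm, as the interface text tells. Its arguments: {"type":"object","properties":{"increments":{"type":"array","items":{"type":"object","properties":{"tx":{"type":"number"},"ty":{"type":"number"},"tz":{"type":"number"},"spin":{"type":"number"},"gripper":{"type":"number"}}}},"force":{"type":"number"}},"required":["increments"]}

```bash
mkdir -p pics
cat > h.py <<'E'
from station import ctrl
import numpy as np, cv2
from scipy.spatial.transform import Rotation as R
def cam(n):
    d=ctrl.get_image(n); return d
def save(d,f,crop=None,s=1):
    im=cv2.cvtColor(d["img"],cv2.COLOR_RGB2BGR)
    if crop: x0,y0,x1,y1=crop; im=im[y0:y1,x0:x1]
    cv2.imwrite(f,cv2.resize(im,None,fx=s,fy=s,interpolation=cv2.INTER_CUBIC))
def rot(d):
    a=np.array(d["attitude"],float)
    return a if a.shape==(3,3) else R.from_euler('xyz',a,degrees=True).as_matrix()
def px(d,u,v,z):
    K=np.array(d["camera_matrix"]);k=d["k1"]
    xd=np.array([(u-K[0,2])/K[0,0],(v-K[1,2])/K[1,1]]);x=xd.copy()
    for _ in range(30): x=xd/(1+k*(x@x))
    r=rot(d)@np.array([*x,1]);o=np.array(d["xyz"])
    return o+r*(z-o[2])/r[2]
def proj(d,p):
    K=np.array(d["camera_matrix"]);q=rot(d).T@(np.array(p)-np.array(d["xyz"]));x=q[:2]/q[2]
    x=x*(1+d["k1"]*(x@x)); return K[0,0]*x[0]+K[0,2],K[1,1]*x[1]+K[1,2]
E
python3 - <<'E'
from h import *
print(ctrl.state())
for n in("top","side"):
    d=cam(n);save(d,f"pics/{n}0.png",s=1.4);print(n,d["xyz"],d["attitude"],d["camera_matrix"],d["k1"])
E
```

```text
{'t': 0.0, 'joints': array([ 8.58074480e+01,  1.46537276e+01,  6.12949897e+00, -2.82098548e-02,
       -8.15840310e+01, -1.63065552e+01]), 'joint_vel': array([ 0.02522531,  0.03338566, -0.09646549,  0.06615769,  0.10925958,
       -0.02716907]), 'joint_torque': array([ 3.82239095e-04, -3.86639106e+01,  2.37949973e+01,  5.36538720e+00,
       -6.02340719e-03,  4.43529160e-06]), 'tool_pos': array([192.36851184, 514.71559009, 230.37874329]), 'tcp_rot': array([-1.79996379e+02, -1.11738864e-01, -1.10503266e+02]), 'ft_force': array([-0.2512879 , -0.38565398, -0.45455756]), 'torque': array([ 0.04808767, -0.01493641,  0.03236098]), 'gripper_width': 1.0011993078975447}
top [ 507.56054635  -70.00039396 1535.51595671] [-175.95751865   -1.37308035  -90.49675521] [[485.90809221   0.         282.3441253 ]
 [  0.         485.90809221 211.67832728]
 [  0.           0.           1.        ]] 0.06098158716032647
side [  510.87052876 -1058.65204058  1107.52960708] [-136.68463745   -0.56698752   -5.94722755] [[527.53026701   0.         275.3022662 ]
 [  0.         527.53026701 208.63192231]
 [  0.           0.           1.        ]] -0.0036571308303314934
```

View pics/top0.png

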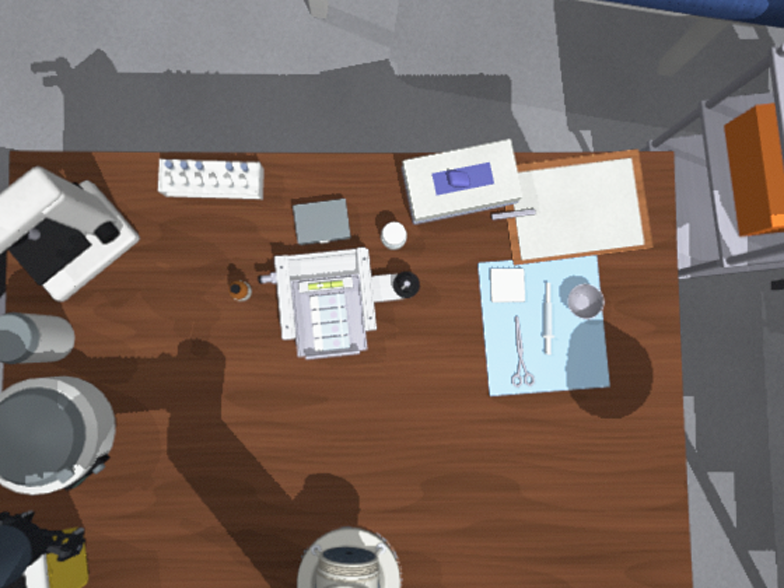

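View pics/side0.png

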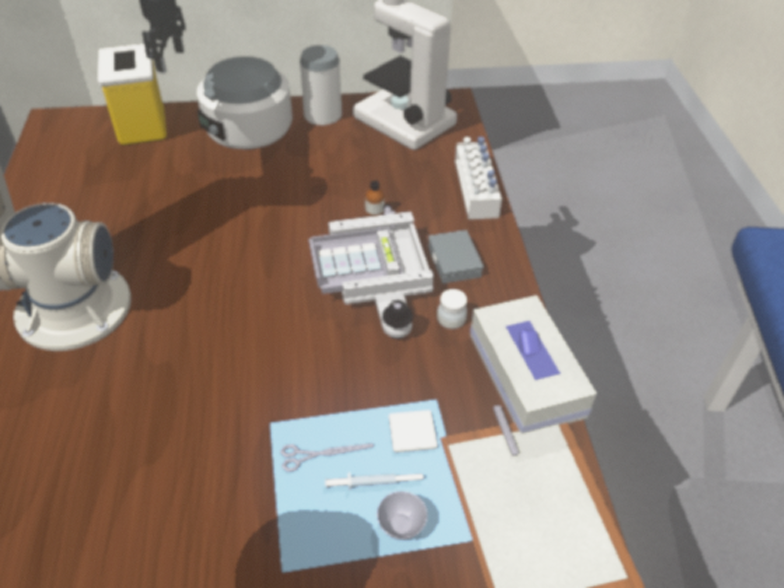

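The top view shows the stand near (325,300)/1.4, the knob at about (405,285)/1.4, and the tray pulled out toward the robot. I'll enlarge both views.

Run:
```python
from h import *
d=cam("top");save(d,"pics/top1.png",(155,130,315,265),5)
d=cam("side");save(d,"pics/side1.png",(210,120,350,250),5)
```

```text
(no output)
```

View pics/top1.png

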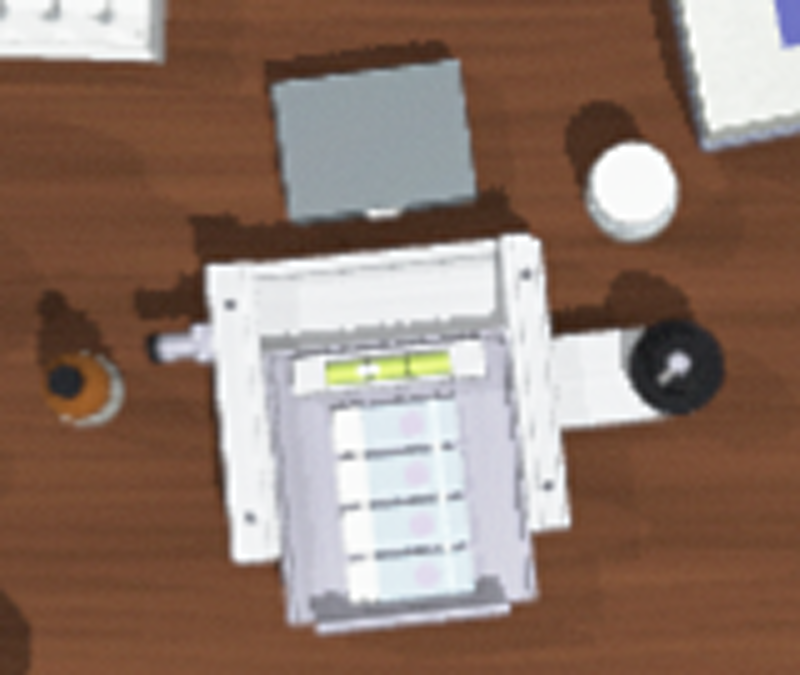

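View pics/side1.png

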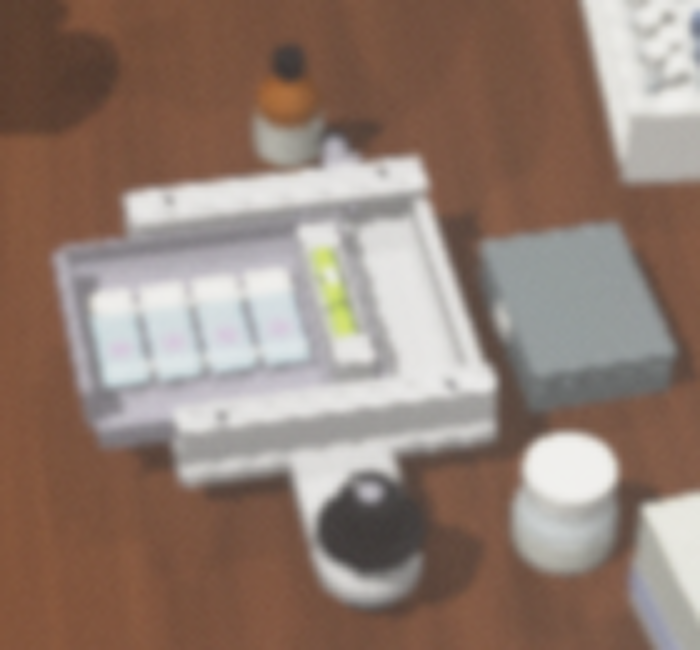

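Run:
```python
from h import *
d=cam("top");s=cam("side")
T=lambda u,v,z:px(d,155+u/5,130+v/5,z)[:2].round(1)
S=lambda u,v,z:px(s,210+u/5,120+v/5,z)[:2].round(1)
t=[T(*p,64) for p in((230,305),(250,518),(526,275),(547,485))]
q=[S(*p,64) for p in((383,173),(168,202),(452,384),(221,416))]
print(t,np.mean(t,0));print(q,np.mean(q,0))
for c in(t,q):
    f=(c[0]+c[2]-c[1]-c[3]);g=(c[0]+c[1]-c[2]-c[3]);print(np.degrees(np.arctan2(f[1],f[0])),np.degrees(np.arctan2(-g[0],g[1])))
print("flange",T(677,367,54),S(371,524,54),"knobtop",T(678,364,80),S(368,490,80))
print("lip",T(318,630,63),T(508,607,63),S(60,258,63),S(103,440,63))
print("vial",T(388,367,64),S(336,290,64), "spec",T(632,190,60))
```

```text
[array([675.8, 139.7]), array([546.7, 127.3]), array([693.2, -39.4]), array([565.2, -51.4])] [620.225  44.05 ]
[array([680.1, 138.1]), array([549.7, 123.8]), array([697.2, -42.7]), array([567.6, -55.2])] [623.65  41.  ]
5.421401360587416 5.72961827181128
5.885088652558891 5.556038423125033
flange [ 637.2 -131.3] [ 641.7 -132.9] knobtop [ 636.8 -130.9] [ 639.6 -131.8]
lip [479.2  86.6] [491.8 -27.5] [484.1  81.8] [502.3 -66.3]
vial [637.5  44.4] [641.1  38.9] spec [ 745.7 -104.5]
```

>>> servo_tool(
  increments=[
    {"spin":-8.7,"gripper":0},
    {"spin":-8.7,"gripper":0},
    {"spin":-8.75,"gripper":0},
    {"tx":0.0512,"ty":-0.0209},
    {"tx":0.0512,"ty":-0.0209},
    {"tx":0.0512,"ty":-0.0209},
    {"tx":0.0512,"ty":-0.0209},
    {"tx":0.0512,"ty":-0.0209},
    {"tx":0.0512,"ty":-0.0209},
    {"tx":0.0512,"ty":-0.0209},
    {"tx":0.0512,"ty":-0.0209},
    {"tx":0.0512,"ty":-0.0209},
  ],
  force=60,
)

```text
validation failed for argument at $.in...
```

```bash
cat >> h.py <<'E'
def stat():
    s=ctrl.state();a=np.radians(5.65);r=s["tool_pos"]-np.array([622,42.5,0])
    print("t%.2f"%s["t"],"tcp",s["tool_pos"].round(1),"stand xy",(np.array([[np.cos(a),np.sin(a)],[-np.sin(a),np.cos(a)]])@r[:2]).round(1),"rpy",s["tcp_rot"].round(2),"F",s["ft_force"].round(1),"M",s["torque"].round(2),"g",round(s["gripper_width"]*85.4,1),"j",s["joints"].round(0))
E
python3 -c "
from h import *
stat()"
```

```text
t0.30 tcp [192.5 515.  231. ] stand xy [-380.9  512.5] rpy [-1.800e+02 -4.000e-02 -1.105e+02] F [-0.2  1.2  0.2] M [-0.01 -0.02 -0.03] g 85.5 j [ 86.  15.   6.  -0. -82. -16.]
```

>>> servo_tool(
  increments=[
    {"tx":0.0,"ty":0.0,"tz":0.0,"spin":-8.7,"gripper":0.0},
    {"tx":0.0,"ty":0.0,"tz":0.0,"spin":-8.7,"gripper":0.0},
    {"tx":0.0,"ty":0.0,"tz":0.0,"spin":-8.7,"gripper":0.0},
  ],
  force=60,
)

```text
t: 0.68
tool_pos: [192.5, 515.1, 231.2]
tcp_rot: [180.0, -0.0, -84.1]
ft_force: [0.4, -0.1, -0.9]
gripper_width: 0.376
```

>>> servo_tool(
  increments=[
    {"tx":0.051,"ty":-0.021,"tz":0.0,"spin":0.0,"gripper":0.0},
    {"tx":0.051,"ty":-0.021,"tz":0.0,"spin":0.0,"gripper":0.0},
    {"tx":0.051,"ty":-0.021,"tz":0.0,"spin":0.0,"gripper":0.0},
    {"tx":0.051,"ty":-0.021,"tz":0.0,"spin":0.0,"gripper":0.0},
    {"tx":0.051,"ty":-0.021,"tz":0.0,"spin":0.0,"gripper":0.0},
    {"tx":0.051,"ty":-0.021,"tz":0.0,"spin":0.0,"gripper":0.0},
    {"tx":0.051,"ty":-0.021,"tz":0.0,"spin":0.0,"gripper":0.0},
    {"tx":0.051,"ty":-0.021,"tz":0.0,"spin":0.0,"gripper":0.0},
    {"tx":0.051,"ty":-0.021,"tz":0.0,"spin":0.0,"gripper":0.0},
    {"tx":0.051,"ty":-0.021,"tz":0.0,"spin":0.0,"gripper":0.0},
  ],
)

```text
t: 1.92
tool_pos: [451.9, 26.4, 231.5]
tcp_rot: [-180.0, 0.0, -84.4]
ft_force: [1.3, 0.9, -0.6]
gripper_width: -0.002
```

```bash
python3 -c "
from h import *
stat()"
```

```text
t1.93 tcp [451.9  26.4 231.5] stand xy [-170.8    0.7] rpy [-1.7996e+02  1.0000e-02 -8.4390e+01] F [ 1.3  0.9 -0.6] M [ 0.09 -0.12 -0.01] g -0.2 j [ 23.   3.  -7.  -0. -79.  72.]
```

>>> servo_tool(
  increments=[
    {"tx":0.0,"ty":0.0,"tz":0.05,"spin":0.0,"gripper":0.0},
    {"tx":0.0,"ty":0.0,"tz":0.05,"spin":0.0,"gripper":0.0},
    {"tx":0.0,"ty":0.0,"tz":0.05,"spin":0.0,"gripper":0.0},
    {"tx":0.0,"ty":0.0,"tz":0.036,"spin":0.0,"gripper":0.0},
    {"tx":0.0,"ty":0.0,"tz":0.0,"spin":0.0,"gripper":0.0},
  ],
)

```text
t: 2.55
tool_pos: [449.3, 27.3, 43.3]
tcp_rot: [179.7, -0.1, -84.4]
ft_force: [-0.0, 0.4, 0.4]
gripper_width: 0.001
```

```bash
python3 -c "
from h import *
stat()
d=cam('side');save(d,'pics/side2.png',(190,100,350,240),5)
d=cam('top');save(d,'pics/top2.png',(155,130,315,280),5)
stat()"
```

```text
t2.55 tcp [449.3  27.3  43.3] stand xy [-173.4    1.9] rpy [ 1.7967e+02 -9.0000e-02 -8.4420e+01] F [-0.   0.4  0.4] M [-0.02  0.03 -0.04] g 0.1 j [ 24.  12. -26.  -0. -52.  72.]
t2.65 tcp [452.3  28.2  46.5] stand xy [-170.3    2.5] rpy [-1.7992e+02 -2.0000e-02 -8.4360e+01] F [ 0.4  0.2 -0.5] M [ 0.01 -0.05  0.01] g 0.0 j [ 24.  12. -26.   0. -52.  72.]
```

View pics/side2.png

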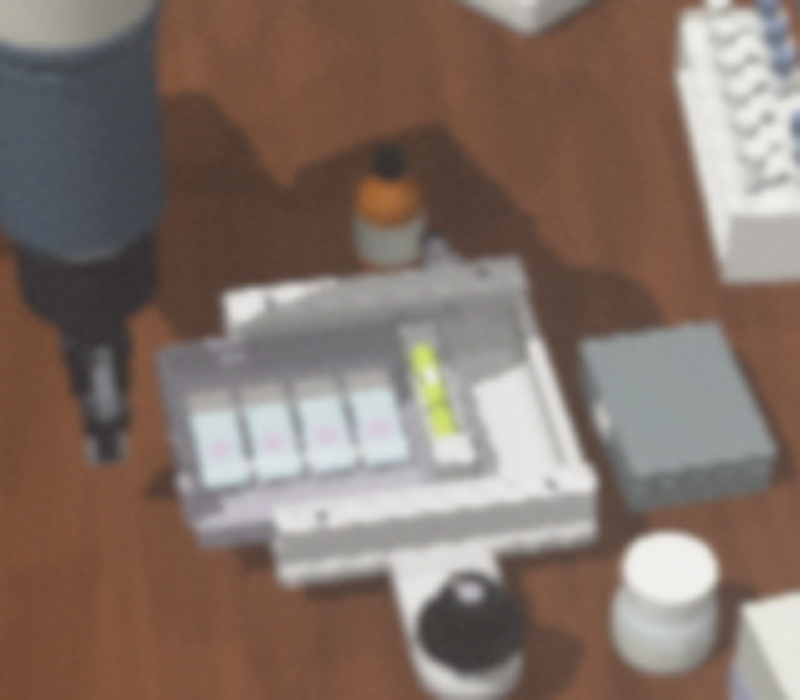

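View pics/top2.png

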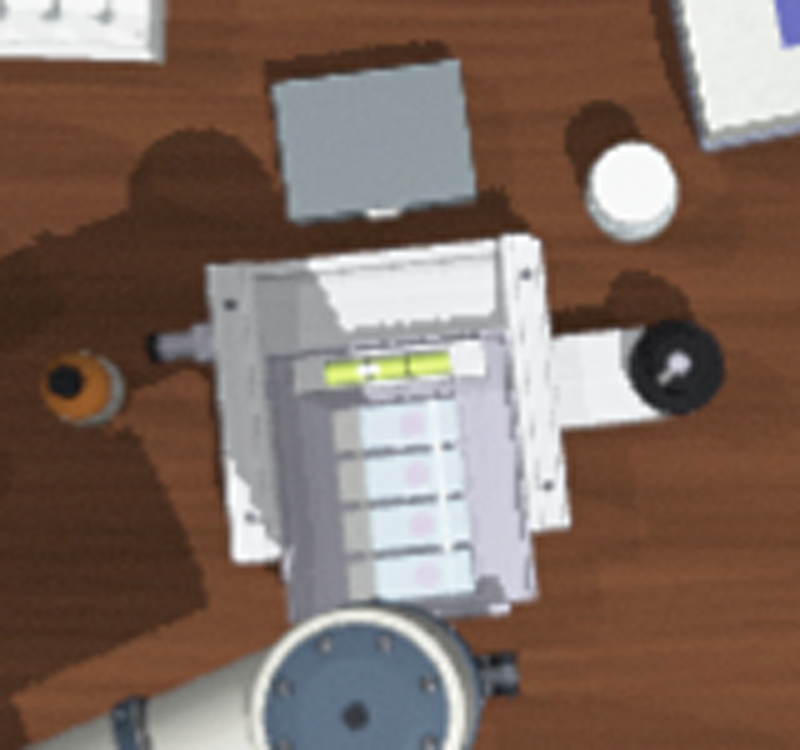

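>>> servo_tool(
  increments=[
    {"tx":0.002,"ty":-0.006,"tz":0.0,"spin":0.0,"gripper":0.0},
    {"tx":0.0,"ty":-0.006,"tz":0.0,"spin":0.0,"gripper":0.0},
    {"tx":0.0,"ty":-0.005,"tz":0.0,"spin":0.0,"gripper":0.0},
    {"tx":0.0,"ty":-0.004,"tz":0.0,"spin":0.0,"gripper":0.0},
    {"tx":0.0,"ty":-0.004,"tz":0.0,"spin":0.0,"gripper":0.0},
    {"tx":0.0,"ty":-0.004,"tz":0.0,"spin":0.0,"gripper":0.0},
    {"tx":0.0,"ty":-0.004,"tz":0.0,"spin":0.0,"gripper":0.0},
    {"tx":0.0,"ty":-0.004,"tz":0.0,"spin":0.0,"gripper":0.0},
  ],
)

```text
t: 3.65
tool_pos: [488.4, 29.7, 45.2]
tcp_rot: [180.0, -0.0, -84.4]
ft_force: [-0.4, -0.5, 0.0]
gripper_width: -0.002
```

```bash
python3 -c "
from h import *
stat()
d=cam('side');save(d,'pics/side3.png',(190,100,350,240),4)
"
```

```text
t3.65 tcp [488.4  29.7  45.2] stand xy [-134.2    0.4] rpy [179.98  -0.   -84.4 ] F [-0.4 -0.5  0. ] M [-0.03  0.37 -0.02] g -0.2 j [ 22.  16. -21.  -0. -53.  74.]
```

View pics/side3.png

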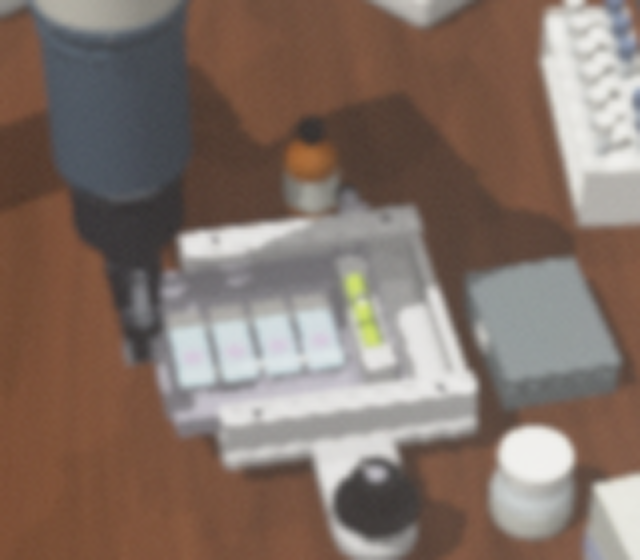

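The fingers are against the lip and the tray is moving, while the stand hasn't shifted. I'll keep going in small steps.

>>> servo_tool(
  increments=[
    {"tx":0.0,"ty":-0.003,"tz":0.0,"spin":0.0,"gripper":0.0},
    {"tx":0.0,"ty":-0.003,"tz":0.0,"spin":0.0,"gripper":0.0},
    {"tx":0.0,"ty":-0.003,"tz":0.0,"spin":0.0,"gripper":0.0},
    {"tx":0.0,"ty":-0.003,"tz":0.0,"spin":0.0,"gripper":0.0},
    {"tx":0.0,"ty":-0.002,"tz":0.0,"spin":0.0,"gripper":0.0},
  ],
)

```text
t: 4.32
tool_pos: [502.1, 31.0, 45.2]
tcp_rot: [179.9, -0.0, -84.4]
ft_force: [-4.2, 0.5, 3.0]
gripper_width: 0.0
```

>>> servo_tool(
  increments=[
    {"tx":0.0,"ty":-0.002,"tz":0.0,"spin":0.0,"gripper":0.0},
    {"tx":0.0,"ty":-0.002,"tz":0.0,"spin":0.0,"gripper":0.0},
  ],
)

```text
t: 4.58
tool_pos: [503.0, 30.9, 45.0]
tcp_rot: [179.6, -0.0, -84.4]
ft_force: [-14.8, 1.3, 11.6]
gripper_width: 0.003
```

```bash
python3 -c "
from h import *
stat()
d=cam('side');save(d,'pics/side4.png',(190,100,350,240),4);stat()
"
```

```text
t4.58 tcp [503.   30.9  45. ] stand xy [-119.6    0.2] rpy [ 1.7961e+02 -2.0000e-02 -8.4440e+01] F [-14.8   1.3  11.6] M [0.66 5.02 0.02] g 0.2 j [ 21.  18. -18.  -0. -54.  74.]
t4.62 tcp [502.9  30.9  44.9] stand xy [-119.6    0.2] rpy [ 1.796e+02 -2.000e-02 -8.444e+01] F [-11.6   0.9   9.8] M [0.47 4.02 0.01] g 0.2 j [ 21.  18. -18.  -0. -54.  74.]
```

View pics/side4.png

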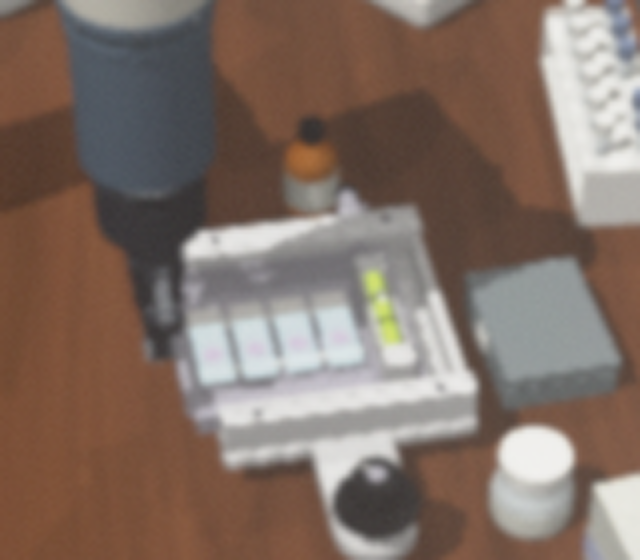

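The fingers are at the plunger and are also pushing down on the lip with about 11 N through friction. I'll relieve that upward and keep pushing.

>>> servo_tool(
  increments=[
    {"tx":0.0,"ty":0.0,"tz":-0.002,"spin":0.0,"gripper":0.0},
    {"tx":0.0,"ty":0.0,"tz":-0.001,"spin":0.0,"gripper":0.0},
  ],
)

```text
t: 4.88
tool_pos: [502.6, 30.8, 46.3]
tcp_rot: [179.6, -0.0, -84.5]
ft_force: [-5.7, 0.1, -4.1]
gripper_width: -0.002
```

```bash
python3 -c "
from h import *
stat()
"
```

```text
t4.88 tcp [502.6  30.8  46.3] stand xy [-1.199e+02  1.000e-01] rpy [ 1.7956e+02 -2.0000e-02 -8.4470e+01] F [-5.7  0.1 -4.1] M [-0.14  2.   -0.04] g -0.2 j [ 21.  18. -18.  -0. -54.  74.]
```

>>> servo_tool(
  increments=[
    {"tx":0.0,"ty":-0.002,"tz":0.0,"spin":0.0,"gripper":0.0},
    {"tx":0.0,"ty":-0.001,"tz":0.0,"spin":0.0,"gripper":0.0},
  ],
)

```text
t: 5.12
tool_pos: [503.3, 30.7, 46.2]
tcp_rot: [179.3, -0.0, -84.5]
ft_force: [-14.0, 1.3, 3.3]
gripper_width: -0.006
```

```bash
python3 -c "
from h import *
stat()
"
```

```text
t5.12 tcp [503.3  30.7  46.2] stand xy [-1.192e+02 -1.000e-01] rpy [ 1.7929e+02 -3.0000e-02 -8.4500e+01] F [-14.    1.3   3.3] M [ 0.42  4.62 -0.02] g -0.5 j [ 21.  18. -18.  -0. -55.  74.]
```

```bash
python3 -c "
from h import *
d=cam('side');save(d,'pics/side5.png',(215,140,315,220),8)
d=cam('top');save(d,'pics/top5.png',(185,160,305,260),6.5);stat()
"
```

```text
t5.22 tcp [503.9  30.8  46.2] stand xy [-118.7   -0. ] rpy [ 1.7936e+02 -3.0000e-02 -8.4490e+01] F [-10.9   0.3   2.1] M [0.2  3.95 0.02] g 0.1 j [ 21.  18. -18.  -0. -55.  74.]
```

View pics/side5.png

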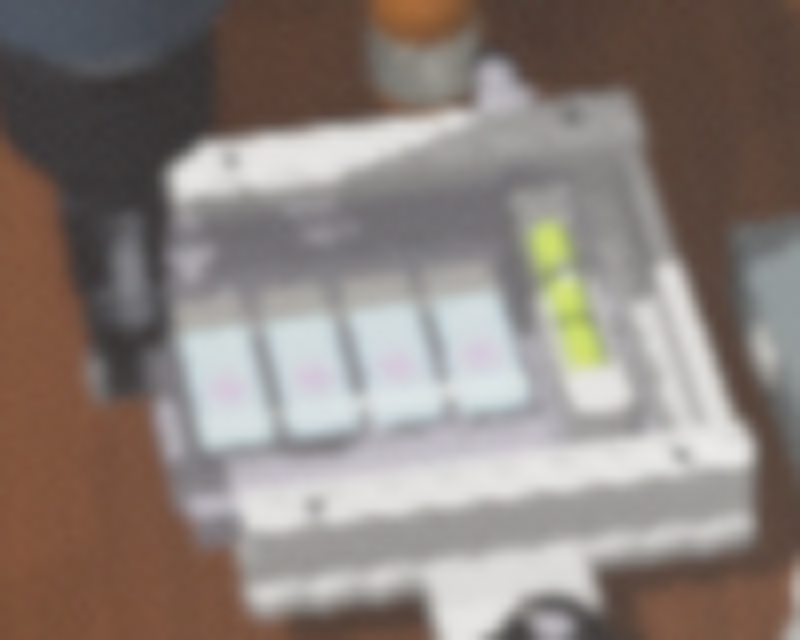

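View pics/top5.png

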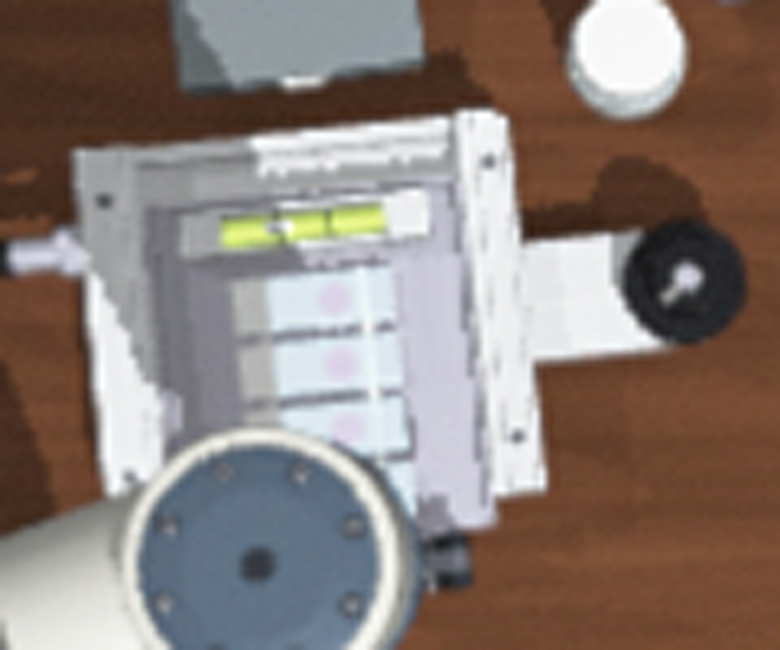

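The tray is about 12 mm out and creeping against the plunger. The stand hasn't moved. I'll continue in 1 mm steps.

>>> servo_tool(
  increments=[
    {"tx":0.0,"ty":-0.001,"tz":0.0,"spin":0.0,"gripper":0.0},
    {"tx":0.0,"ty":-0.001,"tz":0.0,"spin":0.0,"gripper":0.0},
    {"tx":0.0,"ty":0.0,"tz":0.0,"spin":0.0,"gripper":0.0},
  ],
)

```text
t: 5.6
tool_pos: [507.7, 31.3, 46.3]
tcp_rot: [179.6, -0.0, -84.5]
ft_force: [-5.6, 0.9, -3.9]
gripper_width: 0.001
```

```bash
python3 -c "
from h import *
stat()
"
```

```text
t5.60 tcp [507.7  31.3  46.3] stand xy [-1.149e+02  1.000e-01] rpy [ 1.7956e+02 -2.0000e-02 -8.4470e+01] F [-5.6  0.9 -3.9] M [-0.07  2.06 -0.01] g 0.1 j [ 21.  18. -18.  -0. -55.  74.]
```

Now at -115 (about 7 mm out), with about 6 N.

>>> servo_tool(
  increments=[
    {"tx":0.0,"ty":-0.001,"tz":0.0,"spin":0.0,"gripper":0.0},
    {"tx":0.0,"ty":-0.001,"tz":0.0,"spin":0.0,"gripper":0.0},
    {"tx":0.0,"ty":-0.001,"tz":0.0,"spin":0.0,"gripper":0.0},
  ],
)

```text
t: 5.98
tool_pos: [513.9, 32.1, 47.9]
tcp_rot: [179.9, -0.0, -84.4]
ft_force: [-0.9, -0.4, -0.1]
gripper_width: -0.002
```

```bash
python3 -c "
from h import *
stat()
"
```

```text
t5.97 tcp [513.9  32.1  47.9] stand xy [-108.6    0.2] rpy [ 1.7994e+02 -2.0000e-02 -8.4410e+01] F [-0.9 -0.4 -0.1] M [-0.07  0.41 -0.02] g -0.2 j [ 21.  18. -17.   0. -55.  75.]
```

It snapped home and the force dropped to zero. I'll press gently once to confirm the stop.

>>> servo_tool(
  increments=[
    {"tx":0.0,"ty":-0.001,"tz":0.0,"spin":0.0,"gripper":0.0},
    {"tx":0.0,"ty":-0.001,"tz":0.0,"spin":0.0,"gripper":0.0},
    {"tx":0.0,"ty":0.0,"tz":0.0,"spin":0.0,"gripper":0.0},
  ],
)

```text
t: 6.35
tool_pos: [514.7, 32.2, 48.1]
tcp_rot: [179.8, -0.0, -84.4]
ft_force: [-9.0, 0.5, 2.7]
gripper_width: 0.001
```

```bash
python3 -c "
from h import *
stat()
d=cam('top');save(d,'pics/top6.png',(185,160,305,260),6.5);stat()
"
```

```text
t6.35 tcp [514.7  32.2  48.1] stand xy [-107.8    0.3] rpy [ 1.7982e+02 -1.0000e-02 -8.4420e+01] F [-9.   0.5  2.7] M [0.04 2.76 0.01] g 0.1 j [ 21.  19. -17.  -0. -55.  75.]
t6.40 tcp [514.7  32.2  48.1] stand xy [-107.8    0.3] rpy [179.83  -0.   -84.42] F [-7.2 -0.1  2.5] M [0.02 2.69 0.01] g 0.0 j [ 21.  19. -17.  -0. -55.  75.]
```

View pics/top6.png

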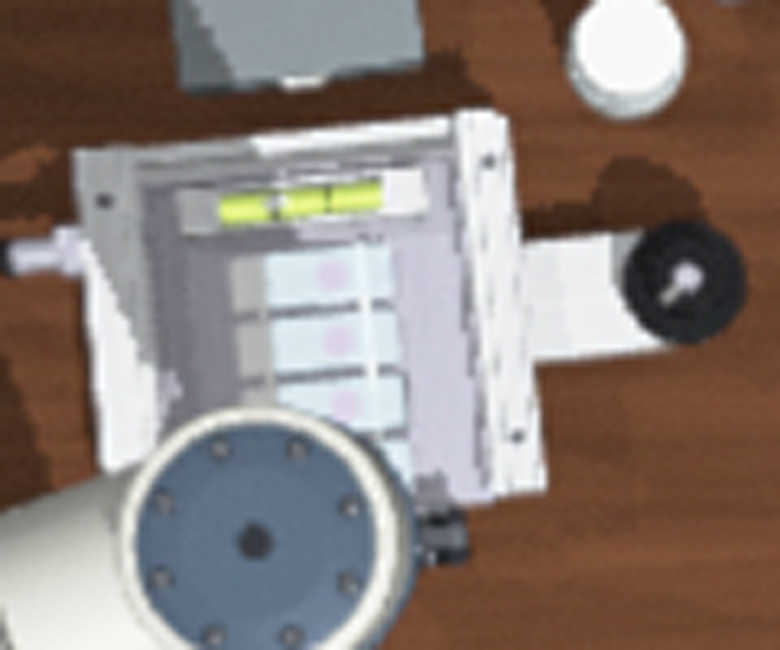

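The tray is home against its stop: the gap at the back has closed and the vial is at the rear. Next I back off, lift, and move over the knob.

>>> servo_tool(
  increments=[
    {"tx":0.0,"ty":0.02,"tz":0.0,"spin":0.0,"gripper":0.0},
    {"tx":0.0,"ty":0.02,"tz":0.0,"spin":0.0,"gripper":0.0},
    {"tx":0.0,"ty":0.0,"tz":-0.05,"spin":0.0,"gripper":0.085},
    {"tx":0.0,"ty":0.0,"tz":-0.05,"spin":0.0,"gripper":0.085},
    {"tx":0.044,"ty":-0.037,"tz":0.0,"spin":0.0,"gripper":0.085},
    {"tx":0.044,"ty":-0.037,"tz":0.0,"spin":0.0,"gripper":0.085},
    {"tx":0.044,"ty":-0.037,"tz":0.0,"spin":0.0,"gripper":0.085},
    {"tx":0.043,"ty":-0.037,"tz":0.0,"spin":0.0,"gripper":0.085},
    {"tx":0.0,"ty":0.0,"tz":0.0,"spin":0.0,"gripper":0.085},
    {"tx":0.0,"ty":0.0,"tz":0.0,"spin":0.0,"gripper":0.085},
  ],
)

```text
t: 7.65
tool_pos: [641.7, -131.4, 148.8]
tcp_rot: [-179.9, -0.0, -84.4]
ft_force: [-0.1, 0.3, 0.0]
gripper_width: 0.995
```

```bash
python3 -c "
from h import *
d=cam('side');save(d,'pics/side7.png',(210,80,370,240),3.75)
d=cam('top');save(d,'pics/top7.png',(185,150,305,250),6.5);stat()
"
```

```text
t7.75 tcp [ 641.1 -130.5  149.4] stand xy [   1.9 -174.1] rpy [-1.7988e+02 -3.0000e-02 -8.4340e+01] F [ 0.4  0.3 -0.2] M [0.04 0.06 0.01] g 84.9 j [  2.  28.  14.   0. -76.  94.]
```

View pics/side7.png

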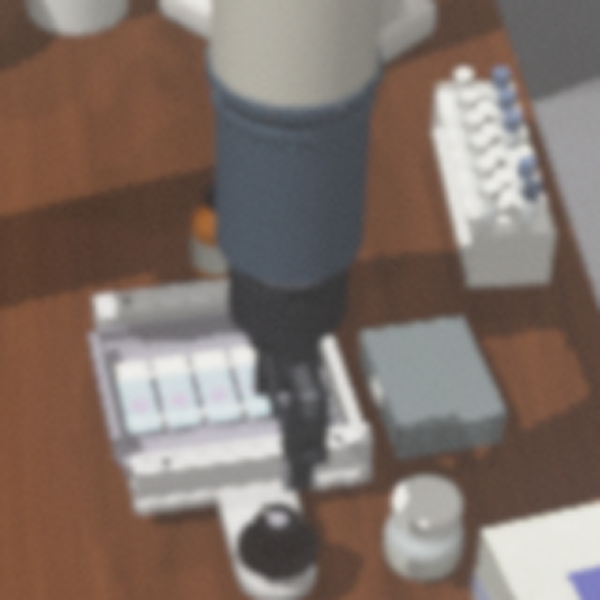

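View pics/top7.png

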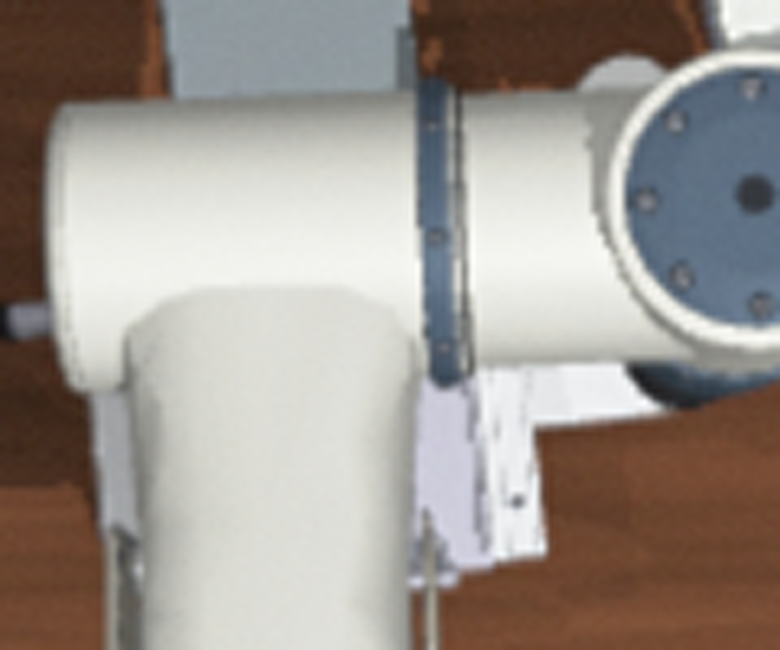

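The arm hides the vial from both cameras at the knob. So I'll work from a careful reading of the bubble offset in the earlier clear picture, turn by that amount, then release and look.

```bash
python3 -c "
import cv2
a=cv2.imread('pics/top1.png')[340:395,280:500];a=cv2.resize(a,None,fx=3.6,fy=3.6,interpolation=cv2.INTER_CUBIC)
b=cv2.imread('pics/top6.png')[165:240,170:435];b=cv2.resize(b,(a.shape[1],int(75*a.shape[1]/265)),interpolation=cv2.INTER_CUBIC)
cv2.imwrite('pics/v.png',cv2.vconcat([a,b]))
"
```

```text
(no output)
```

View pics/v.png

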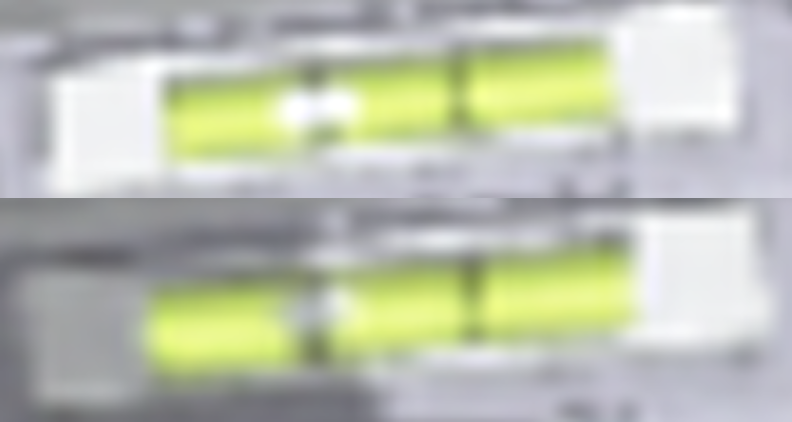

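Both pictures give the bubble at +11.8 mm, so about 2.62 rad (150°). Descending to the knob with the jaws open.

>>> servo_tool(
  increments=[
    {"tx":0.001,"ty":0.002,"tz":0.03,"spin":0.0,"gripper":0.085},
    {"tx":0.0,"ty":0.0,"tz":0.03,"spin":0.0,"gripper":0.085},
    {"tx":0.0,"ty":0.0,"tz":0.02,"spin":0.0,"gripper":0.085},
    {"tx":0.0,"ty":0.0,"tz":0.01,"spin":0.0,"gripper":0.085},
    {"tx":0.0,"ty":0.0,"tz":0.003,"spin":0.0,"gripper":0.085},
    {"tx":0.0,"ty":0.0,"tz":0.0,"spin":0.0,"gripper":0.085},
  ],
)

```text
t: 8.5
tool_pos: [639.4, -132.2, 56.3]
tcp_rot: [-179.9, -0.0, -84.4]
ft_force: [-0.1, 0.9, -0.2]
gripper_width: 0.999
```

```bash
python3 -c "
from h import *
d=cam('side');save(d,'pics/side8.png',(230,140,350,240),6);stat()
"
```

```text
t8.55 tcp [ 639.5 -132.3   56.4] stand xy [   0.2 -175.7] rpy [-1.799e+02 -3.000e-02 -8.438e+01] F [-0.6  0.2 -0.2] M [0.03 0.02 0.05] g 85.1 j [  2.  32.   6.   0. -64.  94.]
```

View pics/side8.png

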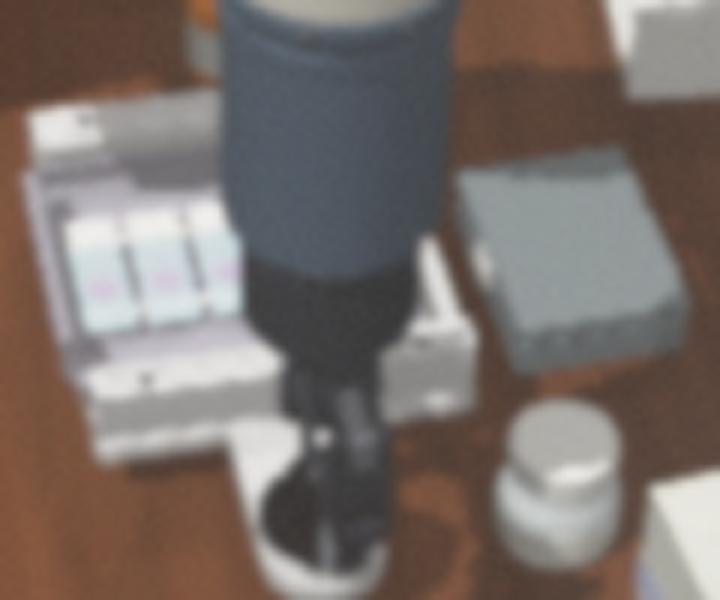

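The fingers straddle the knob. Closing.

>>> servo_tool(
  increments=[
    {"tx":0.0,"ty":0.0,"tz":0.002,"spin":0.0,"gripper":0.03},
    {"tx":0.0,"ty":0.0,"tz":0.0,"spin":0.0,"gripper":0.02},
    {"tx":0.0,"ty":0.0,"tz":0.0,"spin":0.0,"gripper":0.02},
    {"tx":0.0,"ty":0.0,"tz":0.0,"spin":0.0,"gripper":0.02},
    {"tx":0.0,"ty":0.0,"tz":0.0,"spin":0.0,"gripper":0.02},
    {"tx":0.0,"ty":0.0,"tz":0.0,"spin":0.0,"gripper":0.02},
  ],
  force=50,
)

```text
t: 9.3
tool_pos: [638.8, -129.9, 54.1]
tcp_rot: [-180.0, 0.2, -84.4]
ft_force: [-4.6, 8.2, 7.0]
gripper_width: 0.381
```

```bash
python3 -c "
from h import *
stat()
"
```

```text
t9.30 tcp [ 638.8 -129.9   54.1] stand xy [  -0.2 -173.2] rpy [-179.95    0.19  -84.38] F [-4.6  8.2  7. ] M [3.32 1.21 0.02] g 32.5 j [  2.  32.   6.  -0. -64.  94.]
```

Gripped, with 8 N sideways from a 2 mm offset. I'll relieve that, then press down.

>>> servo_tool(
  increments=[
    {"tx":-0.002,"ty":0.001,"tz":0.0,"spin":0.0,"gripper":0.02},
    {"tx":0.0,"ty":0.0,"tz":0.002,"spin":0.0,"gripper":0.02},
    {"tx":0.0,"ty":0.0,"tz":0.0,"spin":0.0,"gripper":0.02},
  ],
  force=70,
)

```text
t: 9.68
tool_pos: [638.8, -129.7, 54.0]
tcp_rot: [-179.8, 0.0, -84.4]
ft_force: [-4.0, 5.5, 13.5]
gripper_width: 0.378
```

```bash
python3 -c "
from h import *
stat()
"
```

```text
t9.68 tcp [ 638.8 -129.7   54. ] stand xy [  -0.2 -173.1] rpy [-1.7979e+02  1.0000e-02 -8.4360e+01] F [-4.   5.5 13.5] M [2.43 1.27 0.07] g 32.3 j [  2.  31.   5.  -0. -64.  93.]
```

>>> servo_tool(
  increments=[
    {"tx":-0.002,"ty":0.001,"tz":0.001,"spin":0.0,"gripper":0.02},
    {"tx":0.0,"ty":0.0,"tz":0.002,"spin":0.0,"gripper":0.02},
    {"tx":0.0,"ty":0.0,"tz":0.0,"spin":0.0,"gripper":0.02},
  ],
  force=70,
)

```text
t: 10.05
tool_pos: [638.9, -129.6, 53.9]
tcp_rot: [-179.6, -0.2, -84.3]
ft_force: [-5.1, 1.5, 22.8]
gripper_width: 0.374
```

>>> servo_tool(
  increments=[
    {"tx":0.0,"ty":0.0,"tz":0.0,"spin":5.0,"gripper":0.02},
    {"tx":0.0,"ty":0.0,"tz":0.0,"spin":5.0,"gripper":0.02},
    {"tx":0.0,"ty":0.0,"tz":0.0,"spin":5.0,"gripper":0.02},
    {"tx":0.0,"ty":0.0,"tz":0.0,"spin":5.0,"gripper":0.02},
    {"tx":0.0,"ty":0.0,"tz":0.0,"spin":0.0,"gripper":0.02},
  ],
)

```text
t: 10.68
tool_pos: [639.1, -129.2, 53.9]
tcp_rot: [-179.5, -0.0, -104.4]
ft_force: [-4.9, 3.7, 21.7]
gripper_width: 0.376
```

```bash
python3 -c "
from h import *
stat()
"
```

```text
t10.68 tcp [ 639.1 -129.2   53.9] stand xy [ 1.000e-01 -1.726e+02] rpy [-1.7954e+02 -1.0000e-02 -1.0437e+02] F [-4.9  3.7 21.7] M [ 1.56  1.9  -0.03] g 32.1 j [  2.  31.   5.   0. -63.  73.]
```

>>> servo_tool(
  increments=[
    {"tx":0.0,"ty":0.0,"tz":0.0,"spin":6.0,"gripper":0.02},
    {"tx":0.0,"ty":0.0,"tz":0.0,"spin":6.0,"gripper":0.02},
    {"tx":0.0,"ty":0.0,"tz":0.0,"spin":6.0,"gripper":0.02},
    {"tx":0.0,"ty":0.0,"tz":0.0,"spin":6.0,"gripper":0.02},
    {"tx":0.0,"ty":0.0,"tz":0.0,"spin":6.0,"gripper":0.02},
    {"tx":0.0,"ty":0.0,"tz":0.0,"spin":6.0,"gripper":0.02},
    {"tx":0.0,"ty":0.0,"tz":0.0,"spin":6.0,"gripper":0.02},
    {"tx":0.0,"ty":0.0,"tz":0.0,"spin":6.0,"gripper":0.02},
    {"tx":0.0,"ty":0.0,"tz":0.0,"spin":6.0,"gripper":0.02},
    {"tx":0.0,"ty":0.0,"tz":0.0,"spin":6.0,"gripper":0.02},
    {"tx":0.0,"ty":0.0,"tz":0.0,"spin":0.0,"gripper":0.02},
  ],
)

```text
t: 12.05
tool_pos: [639.5, -128.1, 53.8]
tcp_rot: [-179.8, 0.4, -164.3]
ft_force: [-2.1, 8.2, 23.3]
gripper_width: 0.373
```

```bash
python3 -c "
from h import *
stat()
d=cam('side');save(d,'pics/side9.png',(230,140,350,240),6)
"
```

```text
t12.05 tcp [ 639.5 -128.1   53.8] stand xy [   0.7 -171.5] rpy [-179.81    0.43 -164.34] F [-2.1  8.2 23.3] M [2.51 1.89 0.05] g 31.8 j [  2.  31.   5.   0. -63.  13.]
```

View pics/side9.png

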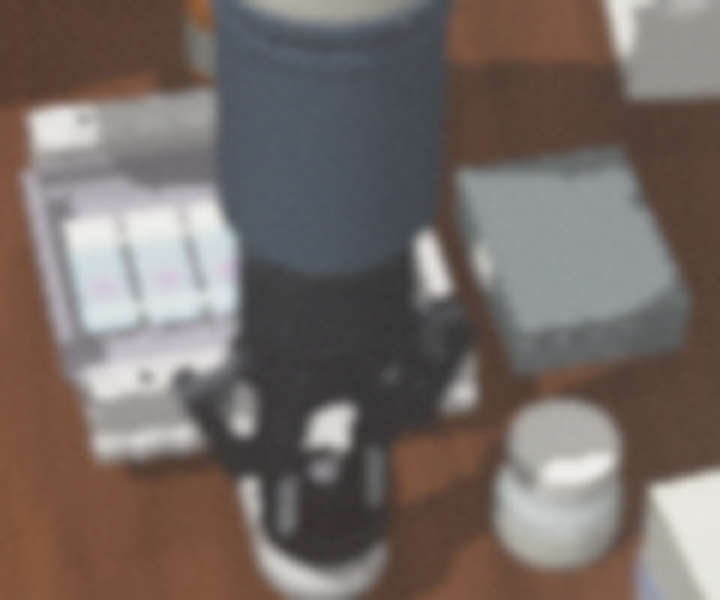

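>>> servo_tool(
  increments=[
    {"tx":0.0,"ty":0.002,"tz":0.0,"spin":6.0,"gripper":0.02},
    {"tx":0.0,"ty":0.0,"tz":0.0,"spin":6.0,"gripper":0.02},
    {"tx":0.0,"ty":0.0,"tz":0.0,"spin":6.0,"gripper":0.02},
    {"tx":0.0,"ty":0.0,"tz":0.0,"spin":6.0,"gripper":0.02},
    {"tx":0.0,"ty":0.0,"tz":0.0,"spin":6.0,"gripper":0.02},
    {"tx":0.0,"ty":0.0,"tz":0.0,"spin":6.0,"gripper":0.02},
    {"tx":0.0,"ty":0.0,"tz":0.0,"spin":6.0,"gripper":0.02},
    {"tx":0.0,"ty":0.0,"tz":0.0,"spin":6.0,"gripper":0.02},
    {"tx":0.0,"ty":0.0,"tz":0.0,"spin":6.0,"gripper":0.02},
    {"tx":0.0,"ty":0.0,"tz":0.0,"spin":6.0,"gripper":0.02},
    {"tx":0.0,"ty":0.0,"tz":0.0,"spin":6.0,"gripper":0.02},
    {"tx":0.0,"ty":0.0,"tz":0.0,"spin":4.0,"gripper":0.02},
  ],
)

```text
t: 13.6
tool_pos: [641.0, -127.6, 54.0]
tcp_rot: [179.5, 0.5, 125.5]
ft_force: [4.1, 0.2, 17.2]
gripper_width: 0.379
```

```bash
python3 -c "
from h import *
stat()
d=cam('side');save(d,'pics/side10.png',(230,140,350,240),6)
d=cam('top');save(d,'pics/top10.png',(185,150,305,250),6.5);stat()
"
```

```text
t13.60 tcp [ 641.  -127.6   54. ] stand xy [   2.1 -171.1] rpy [179.51   0.53 125.54] F [ 4.1  0.2 17.2] M [ 1.1  -0.37  0.12] g 32.4 j [  3.  31.   5.   0. -63. -57.]
t13.70 tcp [ 641.  -127.6   54. ] stand xy [   2.1 -171.1] rpy [179.5    0.53 125.59] F [ 3.8  0.9 18. ] M [ 1.22 -0.36 -0.09] g 31.9 j [  3.  31.   5.   0. -63. -57.]
```

View pics/side10.png

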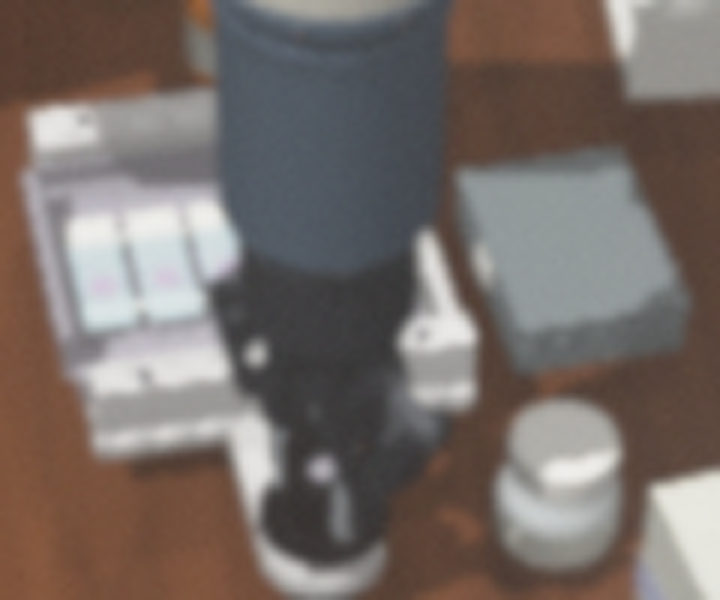

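View pics/top10.png

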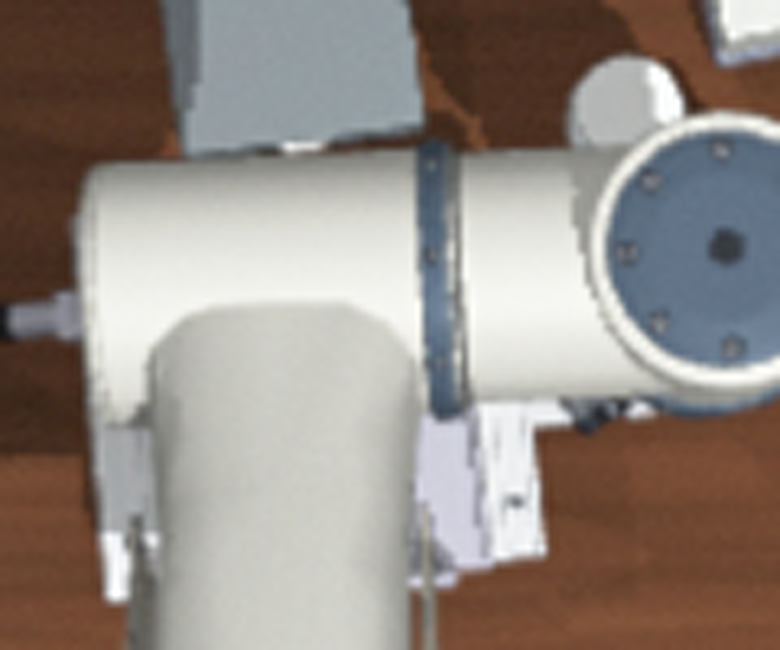

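The knob turned 150° with no slip seen in the yaw reading, but the vial is still hidden. I'll release, lift and move aside to read the bubble.

>>> servo_tool(
  increments=[
    {"tx":0.0,"ty":0.0,"tz":-0.004,"spin":0.0,"gripper":0.04},
    {"tx":0.0,"ty":0.0,"tz":0.0,"spin":0.0,"gripper":0.085},
    {"tx":0.0,"ty":0.0,"tz":0.0,"spin":0.0,"gripper":0.085},
    {"tx":0.0,"ty":0.0,"tz":0.0,"spin":0.0,"gripper":0.085},
    {"tx":0.0,"ty":0.0,"tz":-0.04,"spin":0.0,"gripper":0.085},
    {"tx":0.0,"ty":0.0,"tz":-0.05,"spin":0.0,"gripper":0.085},
    {"tx":0.03,"ty":-0.043,"tz":0.0,"spin":0.0,"gripper":0.085},
    {"tx":0.03,"ty":-0.043,"tz":0.0,"spin":0.0,"gripper":0.085},
    {"tx":0.03,"ty":-0.043,"tz":0.0,"spin":0.0,"gripper":0.085},
    {"tx":0.03,"ty":-0.043,"tz":0.0,"spin":0.0,"gripper":0.085},
    {"tx":0.0,"ty":0.0,"tz":0.0,"spin":0.0,"gripper":0.085},
  ],
)

```text
t: 15.08
tool_pos: [422.6, -129.3, 142.3]
tcp_rot: [-180.0, -0.1, 125.6]
ft_force: [1.1, -0.2, 1.5]
gripper_width: 0.998
```

```bash
python3 -c "
from h import *
stat()
d=cam('side');save(d,'pics/side11.png',(210,120,330,220),6)
d=cam('top');save(d,'pics/top11.png',(185,150,305,250),6.5);stat()
"
```

```text
t15.07 tcp [ 422.6 -129.3  142.3] stand xy [-215.3 -151.3] rpy [-1.7997e+02 -6.0000e-02  1.2557e+02] F [ 1.1 -0.2  1.5] M [ 0.01 -0.1   0.01] g 85.2 j [  3.   5. -19.  -0. -66. -58.]
t15.18 tcp [ 426.2 -129.3  142.7] stand xy [-211.7 -151.7] rpy [1.7995e+02 5.0000e-02 1.2561e+02] F [ 0.   0.3 -0. ] M [ 0.06 -0.06  0.01] g 85.1 j [  3.   6. -18.   0. -66. -58.]
```

View pics/side11.png

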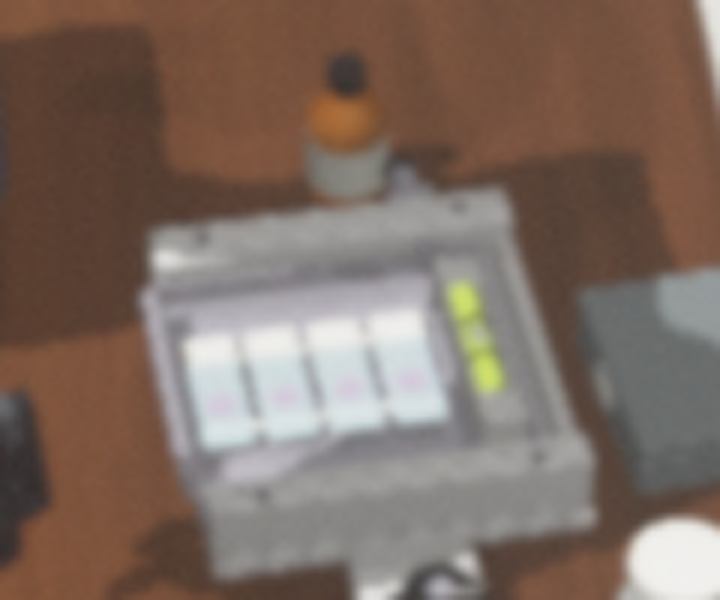

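View pics/top11.png

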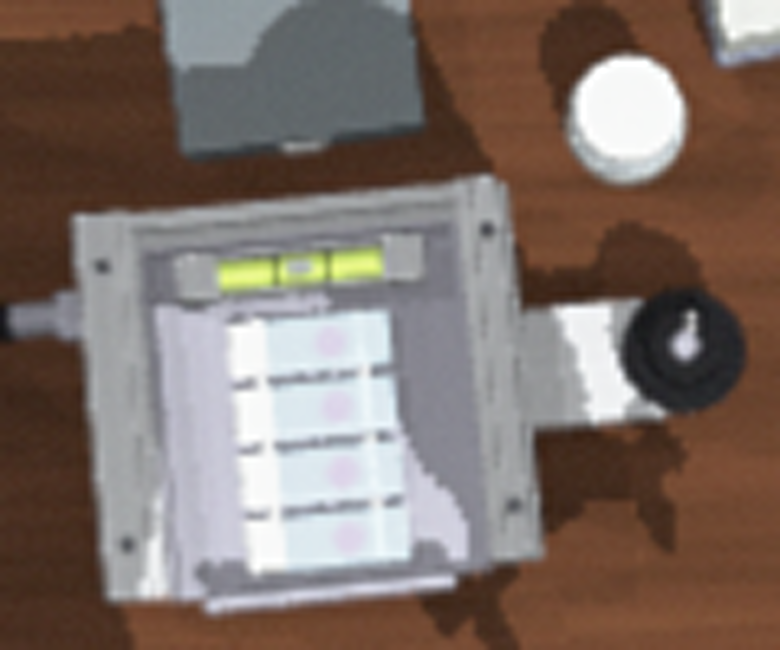

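The bubble sits at x≈300, between the lines at 277 and 329 (about +1 mm). The tray is home and the knob pointer turned as expected. I'll go back and regrip at the same angle.

>>> servo_tool(
  increments=[
    {"tx":-0.03,"ty":0.043,"tz":0.0,"spin":0.0,"gripper":0.085},
    {"tx":-0.03,"ty":0.043,"tz":0.0,"spin":0.0,"gripper":0.085},
    {"tx":-0.03,"ty":0.043,"tz":0.0,"spin":0.0,"gripper":0.085},
    {"tx":-0.03,"ty":0.043,"tz":0.0,"spin":0.0,"gripper":0.085},
    {"tx":0.0,"ty":0.0,"tz":0.0,"spin":0.0,"gripper":0.085},
    {"tx":0.0,"ty":0.0,"tz":0.0,"spin":0.0,"gripper":0.085},
  ],
)

```text
t: 15.92
tool_pos: [636.4, -126.6, 141.1]
tcp_rot: [-179.9, -0.0, 125.6]
ft_force: [-0.6, -0.2, 0.3]
gripper_width: 0.997
```

```bash
python3 -c "
from h import *
stat()
d=cam('side');stat()
import cv2
a=cv2.imread('pics/top11.png')[225:310,160:440];cv2.imwrite('pics/v11.png',cv2.resize(a,None,fx=2.8,fy=2.8,interpolation=cv2.INTER_CUBIC))
d=cam('top');print(px(d,185+684/6.5,150+350/6.5,54))
T=lambda u,v,z:px(d,185+u/6.5,150+v/6.5,z)[:2].round(1)
t=[T(*p,64) for p in((102,265),(127,545),(487,229),(514,505))];print(t,np.mean(t,0))
"
```

```text
t15.93 tcp [ 636.4 -126.6  141.1] stand xy [  -2.4 -169.7] rpy [-1.7993e+02 -4.0000e-02  1.2560e+02] F [-0.6 -0.2  0.3] M [-0.04  0.04 -0.01] g 85.1 j [  3.  28.  13.   0. -75. -57.]
t15.97 tcp [ 636.  -126.7  141.9] stand xy [  -2.8 -169.8] rpy [-1.7997e+02 -1.0000e-02  1.2560e+02] F [-0.3 -0.2  0.5] M [-0.06  0.03  0.02] g 85.1 j [  3.  28.  13.   0. -75. -57.]
[ 635.85311704 -130.78203463   54.        ]
[array([676.5, 140.6]), array([546. , 128.7]), array([692.5, -38.6]), array([563.1, -50.4])] [619.525  45.075]
```

View pics/v11.png

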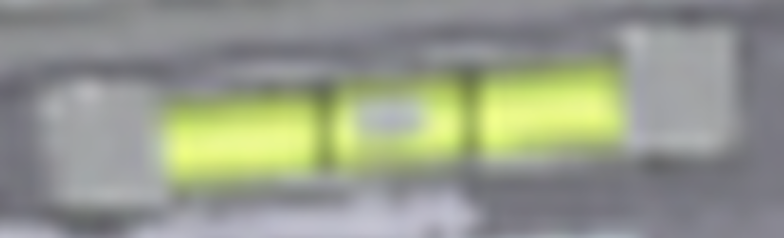

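The bubble is at +1.2 mm. The stand has moved less than about 1 mm, tilt included. I'll correct tool x by -3 mm, descend and regrip.

>>> servo_tool(
  increments=[
    {"tx":-0.003,"ty":0.0,"tz":0.03,"spin":0.0,"gripper":0.085},
    {"tx":0.0,"ty":0.0,"tz":0.03,"spin":0.0,"gripper":0.085},
    {"tx":0.0,"ty":0.0,"tz":0.02,"spin":0.0,"gripper":0.085},
    {"tx":0.0,"ty":0.0,"tz":0.006,"spin":0.0,"gripper":0.085},
    {"tx":0.0,"ty":0.0,"tz":0.0,"spin":0.0,"gripper":0.085},
    {"tx":0.0,"ty":0.0,"tz":0.0,"spin":0.0,"gripper":0.02},
    {"tx":0.0,"ty":0.0,"tz":0.0,"spin":0.0,"gripper":0.02},
    {"tx":0.0,"ty":0.0,"tz":0.0,"spin":0.0,"gripper":0.02},
    {"tx":0.0,"ty":0.0,"tz":0.0,"spin":0.0,"gripper":0.02},
    {"tx":0.0,"ty":0.0,"tz":0.0,"spin":0.0,"gripper":0.02},
  ],
  force=50,
)

```text
t: 17.27
tool_pos: [637.9, -129.0, 57.0]
tcp_rot: [180.0, 0.0, 125.6]
ft_force: [-2.4, 1.8, 5.3]
gripper_width: 0.381
```

```bash
python3 -c "
from h import *
stat()
"
```

```text
t17.27 tcp [ 637.9 -129.    57. ] stand xy [  -1.  -172.2] rpy [1.7997e+02 2.0000e-02 1.2561e+02] F [-2.4  1.8  5.3] M [ 0.67  0.79 -0.01] g 32.5 j [  2.  31.   6.   0. -64. -57.]
```

>>> servo_tool(
  increments=[
    {"tx":0.0,"ty":0.0,"tz":0.002,"spin":0.0,"gripper":0.02},
    {"tx":0.0,"ty":0.0,"tz":0.002,"spin":0.0,"gripper":0.02},
    {"tx":0.0,"ty":0.0,"tz":0.002,"spin":0.0,"gripper":0.02},
    {"tx":0.0,"ty":0.0,"tz":0.0,"spin":0.0,"gripper":0.02},
  ],
  force=70,
)

```text
t: 17.77
tool_pos: [638.1, -129.1, 56.5]
tcp_rot: [179.9, 0.2, 125.7]
ft_force: [-14.1, 6.7, 32.7]
gripper_width: 0.37
```

>>> servo_tool(
  increments=[
    {"tx":0.0,"ty":0.0,"tz":0.0,"spin":4.0,"gripper":0.02},
    {"tx":0.0,"ty":0.0,"tz":0.0,"spin":4.0,"gripper":0.02},
    {"tx":0.0,"ty":0.0,"tz":0.0,"spin":4.0,"gripper":0.02},
    {"tx":0.0,"ty":0.0,"tz":0.0,"spin":0.0,"gripper":0.02},
    {"tx":0.0,"ty":0.0,"tz":0.0,"spin":0.0,"gripper":0.02},
    {"tx":0.0,"ty":0.0,"tz":0.0,"spin":0.0,"gripper":0.02},
    {"tx":0.0,"ty":0.0,"tz":0.0,"spin":0.0,"gripper":0.02},
    {"tx":0.0,"ty":0.0,"tz":0.0,"spin":0.0,"gripper":0.02},
    {"tx":0.0,"ty":0.0,"tz":0.0,"spin":0.0,"gripper":0.02},
    {"tx":0.0,"ty":0.0,"tz":0.0,"spin":0.0,"gripper":0.02},
    {"tx":0.0,"ty":0.0,"tz":0.0,"spin":0.0,"gripper":0.02},
    {"tx":0.0,"ty":0.0,"tz":0.0,"spin":0.0,"gripper":0.02},
  ],
)

```text
t: 19.27
tool_pos: [640.2, -129.1, 56.6]
tcp_rot: [179.6, 0.3, 113.7]
ft_force: [-7.7, 5.2, 27.7]
gripper_width: 0.371
```

```bash
python3 -c "
from h import *
stat()
d=cam('side');save(d,'pics/side12.png',(210,120,370,240),5);stat()
"
```

```text
t19.27 tcp [ 640.2 -129.1   56.6] stand xy [   1.2 -172.5] rpy [179.61   0.26 113.7 ] F [-7.7  5.2 27.7] M [2.36 2.97 0.05] g 31.7 j [  2.  31.   5.   0. -64. -69.]
t19.32 tcp [ 640.2 -129.1   56.6] stand xy [   1.2 -172.5] rpy [179.61   0.26 113.7 ] F [-7.5  5.9 28.3] M [2.34 2.96 0.04] g 32.1 j [  2.  31.   5.   0. -64. -69.]
```

View pics/side12.png

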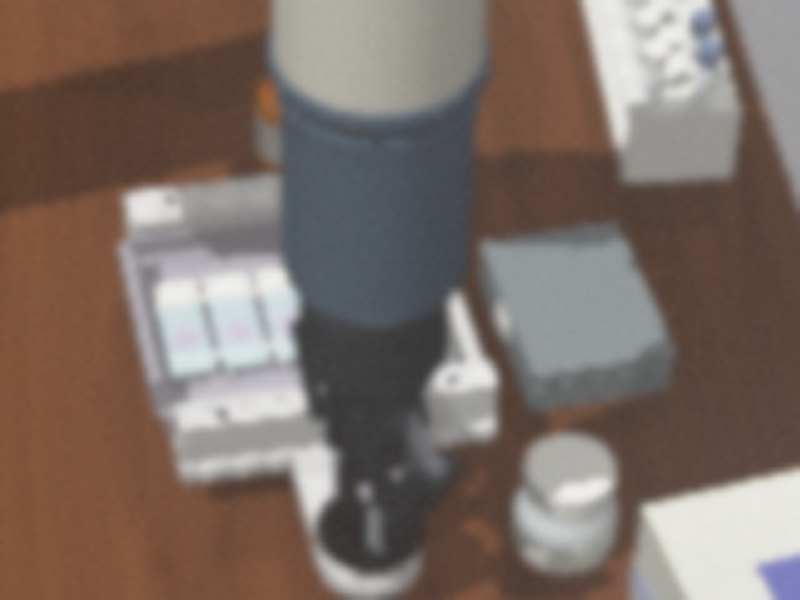

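The hand is gripping and pressing with 28 N. The rail holes are at the same pixels as before, so the stand stayed put. I'll ease the small side load, let it settle, and hand in.

>>> servo_tool(
  increments=[
    {"tx":0.001,"ty":-0.001,"tz":0.0,"spin":0.0,"gripper":0.02},
    {"tx":0.001,"ty":0.0,"tz":0.0,"spin":0.0,"gripper":0.02},
    {"tx":0.0,"ty":0.0,"tz":0.0,"spin":0.0,"gripper":0.02},
    {"tx":0.0,"ty":0.0,"tz":0.0,"spin":0.0,"gripper":0.02},
    {"tx":0.0,"ty":0.0,"tz":0.0,"spin":0.0,"gripper":0.02},
    {"tx":0.0,"ty":0.0,"tz":0.0,"spin":0.0,"gripper":0.02},
    {"tx":0.0,"ty":0.0,"tz":0.0,"spin":0.0,"gripper":0.02},
    {"tx":0.0,"ty":0.0,"tz":0.0,"spin":0.0,"gripper":0.02},
    {"tx":0.0,"ty":0.0,"tz":0.0,"spin":0.0,"gripper":0.02},
    {"tx":0.0,"ty":0.0,"tz":0.0,"spin":0.0,"gripper":0.02},
    {"tx":0.0,"ty":0.0,"tz":0.0,"spin":0.0,"gripper":0.02},
    {"tx":0.0,"ty":0.0,"tz":0.0,"spin":0.0,"gripper":0.02},
  ],
)

```text
t: 20.82
tool_pos: [640.1, -128.9, 56.7]
tcp_rot: [179.5, 0.4, 113.7]
ft_force: [-3.1, 0.1, 24.2]
gripper_width: 0.369
```

```bash
python3 -c "
from h import *
stat()
d=cam('top');save(d,'pics/top13.png',(185,150,305,250),6.5)
d=cam('side');save(d,'pics/side13.png',(210,120,370,240),5)
"
```

```text
t20.82 tcp [ 640.1 -128.9   56.7] stand xy [   1.2 -172.4] rpy [179.49   0.43 113.71] F [-3.1  0.1 24.2] M [0.6  1.18 0.07] g 31.5 j [  2.  31.   5.   0. -63. -69.]
```

View pics/side13.png

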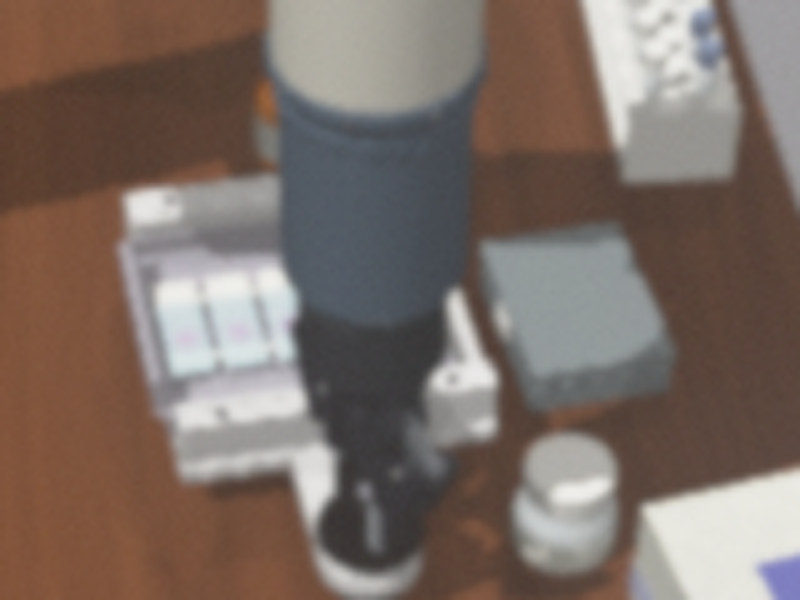

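Everything is steady: 24 N down, knob gripped, stand and tray unmoved.

```bash
python3 -c "
from h import *
print(ctrl.job_done()); stat()"
```

```text
the job is handed in; nothing more can be done
None
the job is handed in; nothing more can be done
```

I handed the job in at about 21 s: the tray is home in its catch, and the hand is still gripping the knob and pressing it down. By the last reading and a small final turn, the bubble is centred.

- **Tray:** it snapped home past the plunger, and a gentle push afterwards met the stop at about 9 N. Getting past the plunger took up to about 15 N, more than the 6 N stated.
- **Bubble:** it started at +11.8 mm. I turned the knob 150° clockwise while pressing down with about 20 N. The arm hid the vial from both cameras, so I let go, moved aside and read the bubble at +1.2 mm, between the lines.
- **Final state:** I gripped the knob again at the same angle and pressed it down. I then turned it 12° more, which should put the bubble at about +0.3 mm. The last reading was 24 N down, about 3 N sideways, and the grip closed on the knob at a 70 N setting.
- **Stand:** its screw holes moved about 1 mm in the pictures, which is within what its change of tilt and the reading error would explain. I did not touch any of the other things.

**Not checked directly:** the final bubble position could not be seen with the hand on the knob. It follows from the +1.2 mm reading and the 12° turn. The bubble was not viewed under the press of the hand.

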